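# Lock the screw jack with its jam nut

## Robot

A 6-joint arm with a two-finger parallel gripper is mounted at the origin on the work surface; the furniture and walls round the work are solid. World frame = base frame: x ahead of the robot, y to its left, z up, the work surface at z = 0. Lengths are in mm, angles in rad, forces in N, time in s.
With the tool pointing down it reaches from about 300 to 875 mm from the base axis. Payload 4.2 kg.
Tool frame: the origin (TCP) lies on the centre line of the jaws, within the pads' length; the fingertips stand 19 mm ahead of it and the grasp point (between the pads) is the TCP; z points along the fingers, y is the direction in which the jaws open and shut (so a half turn about z gives the same grasp; the last joint's range is limited). The gripper opens to 85 mm and grips with 20 to 120 N. Pads are 22 mm wide; open, the fingers measure 114 mm over their backs; the gripper's body (76 mm by 85 mm) begins 54 mm behind the grasp point. The pads swing forward as they close: fully open they stand 13 mm farther back than shut.
Start: joints at [1.274, 0.32, 1.565, -0, 1.257, -0.02], TCP at [157.137, 553.128, 220.338] pointing down, gripper open.
Joint ranges: [-3.11, 3.11], [-0.84, 2.01], [0.21, 2.61], [-1.34, 4.49], [0.05, 2.63], [-2.56, 2.56]. Speed limits (rad/s): [2.57, 2.57, 3.14, 3.14, 3.14, 3.14].

## Interface

Orientations are given as a rotation vector (axis times angle).
In Python, from cell import manip gives the robot as it stands. The module is installed in compiled form; this text tells all that it offers.
- The arm moves only by the tool step_arm, never from a script. Its argument "plan" is a list of rows, each a list of 2 entries, a list of its own where there are three numbers: the shift along the world's x, y, z in units of 25 mm (1.0 is 25 mm), then the turn, a rotation vector about the world's x, y, z in units of 5 degrees (1.0 is 5 degrees). A call has 1 to 8 rows; each row is the pose to reach, as a shift and turn from the pose measured when the call began; what a row does not reach only later rows make up. A row lasts 1/8 s, in which the tool goes at most 62.5 mm and 10.7 degrees, less where a joint would pass 70% of its speed; a pose out of reach is approached as far as the arm can. A call with a gripper value outside its range is refused whole. "jaw" is the finger opening in mm, from 0 to 85.4, set as the call begins (left out, the last holds). The fingers move at their own pace and stop on an object; "squeeze" is the grip in N (left out, the last holds). Time passes only in rows, so rows that repeat a pose let the fingers close. It gives the time, the measured TCP pose, the force and the opening at its end, in the units of the state.
- manip.get_state(): the state, without advancing time (a new reading comes with each control period).
- manip.grab_frame(name): name is "scene" or "top" or "wrist"; returns a dict with "color" (400x640x3 uint8, blue, green, red), "depth" (400x640 float32, mm along the optical axis (not along the pixel's ray), 0 where there is no reading), "fx", "fy", "cx", "cy" (pixels), "world_from_camera" (4x4, takes a point from camera to world coordinates). Camera axes: x right, y up, looking along -z (the intrinsics and any distortion apply to the point x, -y, -z); pixel columns grow to the right and rows downward; lengths in mm; the calibration is good to about 2 mm. A picture is of the moment at which its call begins.
- manip.finish_job(): hands the job in, once; it reports no verdict.
The state is a dict: "time_s": time; "joint_positions": joint angles; "qvel": joint speeds; "joint_torque": joint torques, N m; "eef_pos": TCP position; "orientation": TCP orientation; "force": force on the tool from outside, world axes, zero at the start; "ft_torque": the same for the moment, N m; "grip_width": finger opening in mm.
Only numpy, scipy, OpenCV 4.12 (cv2) and the standard library are available. Lean on these libraries where they do the work, as an engineer would, in place of code of your own. Each camera call takes 0.05 s, during which the arm holds its last target.

## Task

Two small screw jacks are bolted to the bench to carry the core box. One is already locked: its hexagonal jam nut sits down on the jack body. The other has been set but not locked: its jam nut still stands several millimetres up the screw. Run that raised nut down (clockwise from above) until it is fully home against its jack body and let go; leave the locked jack's nut as it is.

Things in the scene. Friction and masses are not known exactly. Their poses are not given: they have to be found in the camera images.
- jam_nut_1_mid (a point): Centre of the raised jam nut, half-way up, on its screw axis: an upright plain steel hexagon, 46 mm across flats, 53 across corners, 28 high. Local x is normal to one pair of flats, the other pairs lie at 60 and 120 degrees; z is up; the frame turns with the nut. The fixed 24 mm screw passes through it, domed end 118 mm above the bench. Starts 7 to 10 mm above its seated height, 84 mm.
- jam_nut_1 (a joint): Turn of the raised nut on its screw, rad, growing clockwise seen from above: 0 at its highest, 1.40 seated on the jack body, a hard stop. Starts at 0 to 0.4. The quick-acting thread is steep: the nut sinks 7 mm per rad. About 0.12 N m of friction; it stays where it is left.
- jam_nut_2_mid (a point): Centre of the other jack's identical nut, already seated (84 mm above the bench). Jacks are fixed, alike, at least 0.14 m apart, either way round. Jack body under each nut: steel column 40 mm in diameter from 70 down to 42 mm above the bench, flaring below to 66 mm on a bolted foot 70 x 104 x 12 mm.
- jam_nut_2 (a joint): Turn of the other nut, rad, same sense: starts at 1.40 (seated) and must stay there. Surroundings: left of the jacks (+y) lie a basin with a clamp on it and a coiled air hose, up to 170 mm high as far right as y = 0; at the basin's far side the hose climbs to the ceiling at about x 0.63, y 0.32. Bring the gripper in from nearer the robot, above 0.35 m.

How it is judged:
By the outcome, as a careful person would: the job done as asked, in the order asked, and still so for the second after the job is handed in, with the robot touching nothing.
It also fails if it takes over 34 s, if anything falls off the work surface, if the arm or the gripper's body presses on something with over 40 N, if the wrist force passes 120 N, or if a joint passes its speed limit or range.

## Working session

There is one attempt and no reset: what is moved stays moved. The work goes in short steps, Python scripts to look and compute and a tool call to move; the robot and the scene stay as the last step left them, time stands still between calls to the robot, and variables do not carry over. Pictures are saved under pics/ and viewed, and the job is handed in when it is done.

Besides the shell and the picture viewer there is one more tool, called after ">>>" as name(argument=value, ...) on one line, values as JSON. step_arm: Moves the arm, as the interface text tells. Its arguments: {"type":"object","properties":{"plan":{"type":"array"},"jaw":{"type":"number"},"squeeze":{"type":"number"}},"required":["plan"]}

```bash
mkdir -p pics
cat > h.py <<'E'
from cell import manip
import numpy as np, cv2
def grab(n,tag):
    f=manip.grab_frame(n); cv2.imwrite(f'pics/{tag}.png',f['color']); np.savez(f'{tag}.npz',**f); return f
E
python3 - <<'E'
from h import *
for n in ['scene','top']:
    f=grab(n,n+'0'); print(n,f['fx'],f['cx'],f['cy'],f['world_from_camera'].round(3).tolist(),f.keys())
s=manip.get_state(); print(s)
E
```

```text
scene 420.67319447532896 320.5105688386112 198.65450517042956 [[0.861, 0.359, -0.361, 247.681], [-0.509, 0.628, -0.589, -659.953], [0.015, 0.69, 0.724, 748.911], [0.0, 0.0, 0.0, 1.0]] dict_keys(['color', 'depth', 'fx', 'fy', 'cx', 'cy', 'world_from_camera'])
top 507.3905188556625 317.94697006100745 189.40915333665149 [[-0.026, 0.989, -0.148, 406.537], [-0.999, -0.03, -0.025, -162.77], [-0.03, 0.148, 0.989, 949.887], [0.0, 0.0, 0.0, 1.0]] dict_keys(['color', 'depth', 'fx', 'fy', 'cx', 'cy', 'world_from_camera'])
{'time_s': 0.1, 'joint_positions': array([ 1.27400310e+00,  3.20227193e-01,  1.56556340e+00, -7.31779045e-06,
        1.25739534e+00, -1.99884914e-02]), 'qvel': array([-0.00250209, -0.00100049, -0.00253914,  0.00149269,  0.00156195,
       -0.00024781]), 'joint_torque': array([ 1.35030965e-03, -4.16409552e+01, -2.34706503e+01,  1.82842650e-04,
        4.92655527e-03,  3.46101217e-05]), 'eef_pos': array([157.00263206, 552.68669508, 219.5643227 ]), 'orientation': array([-4.33379683e-01, -3.11130914e+00,  2.47291548e-03]), 'force': array([0.6987673 , 0.7861916 , 0.44188898]), 'ft_torque': array([-0.04266947, -0.01097282, -0.02509069]), 'grip_width': 85.21224563871156}
```

View pics/scene0.png

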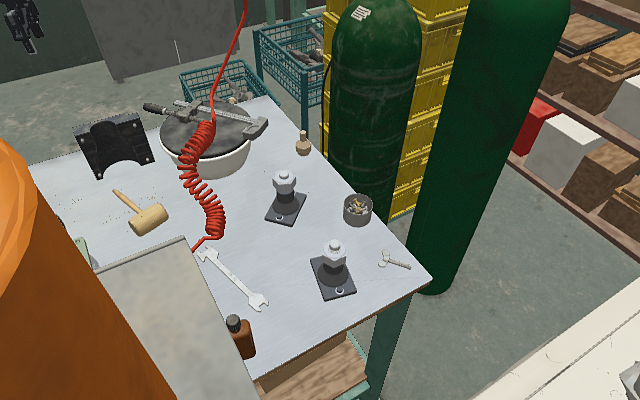

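View pics/top0.png

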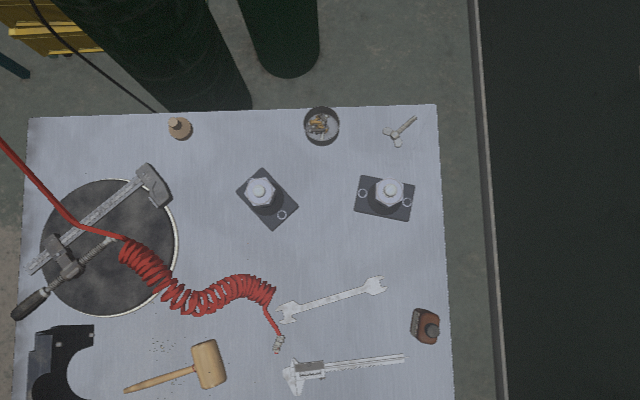

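Both jacks are visible: top view at (260,191) and (389,192), scene view at (285,182) and (334,255). I'll enlarge them and read the depth.

```bash
cat >> h.py <<'E'
def pts(f):
    f=dict(f); v,u=np.mgrid[0:400,0:640]; d=f['depth']
    P=np.stack([(u-f['cx'])/f['fx']*d,-(v-f['cy'])/f['fy']*d,-d],-1)
    T=f['world_from_camera']; return P@T[:3,:3].T+T[:3,3]
def ray(f,u,v):
    T=f['world_from_camera']; r=T[:3,:3]@np.array([(u-f['cx'])/f['fx'],-(v-f['cy'])/f['fy'],-1]); return T[:3,3],r
def proj(f,p):
    T=f['world_from_camera']; q=T[:3,:3].T@(np.array(p)-T[:3,3]); return f['cx']+f['fx']*q[0]/-q[2], f['cy']+f['fy']*q[1]/q[2]
def onz(f,u,v,z):
    o,r=ray(f,u,v); return o+r*(z-o[2])/r[2]
E
python3 - <<'E'
from h import *
t=np.load('top0.npz'); s=np.load('scene0.npz')
a=t['color'][150:235,225:305]; b=t['color'][150:235,350:430]
c=s['color'][160:235,250:320]; d=s['color'][230:305,300:370]
cv2.imwrite('pics/crop0.png',np.vstack([np.hstack([cv2.resize(x,(400,300),interpolation=cv2.INTER_CUBIC) for x in r]) for r in [(a,b),(c,d)]]))
P=pts(t); Q=pts(s)
for R,(u,v) in [(P,(260,191)),(P,(389,192)),(Q,(285,182)),(Q,(334,255))]:
    w=R[v-25:v+25,u-25:u+25].reshape(-1,3); z=w[:,2]
    h,e=np.histogram(z,np.arange(60,130,3)); print(u,v,dict(zip(e[:-1],h)))
    m=(z>92)&(z<112); print(np.median(w[m],0), w[z>112].mean(0))
E
```

```text
260 191 {np.int64(60): np.int64(0), np.int64(63): np.int64(0), np.int64(66): np.int64(0), np.int64(69): np.int64(0), np.int64(72): np.int64(0), np.int64(75): np.int64(0), np.int64(78): np.int64(0), np.int64(81): np.int64(5), np.int64(84): np.int64(10), np.int64(87): np.int64(8), np.int64(90): np.int64(7), np.int64(93): np.int64(7), np.int64(96): np.int64(10), np.int64(99): np.int64(8), np.int64(102): np.int64(86), np.int64(105): np.int64(303), np.int64(108): np.int64(127), np.int64(111): np.int64(7), np.int64(114): np.int64(50), np.int64(117): np.int64(64), np.int64(120): np.int64(4), np.int64(123): np.int64(0), np.int64(126): np.int64(0)}
[530.69715544 -43.39624592 106.67433984] [522.5694082  -51.34762378 184.35873112]
389 192 {np.int64(60): np.int64(0), np.int64(63): np.int64(0), np.int64(66): np.int64(1), np.int64(69): np.int64(4), np.int64(72): np.int64(9), np.int64(75): np.int64(5), np.int64(78): np.int64(7), np.int64(81): np.int64(6), np.int64(84): np.int64(7), np.int64(87): np.int64(6), np.int64(90): np.int64(8), np.int64(93): np.int64(97), np.int64(96): np.int64(316), np.int6
[... 1151 characters left out ...]
4(63): np.int64(6), np.int64(66): np.int64(5), np.int64(69): np.int64(4), np.int64(72): np.int64(14), np.int64(75): np.int64(21), np.int64(78): np.int64(21), np.int64(81): np.int64(20), np.int64(84): np.int64(26), np.int64(87): np.int64(19), np.int64(90): np.int64(20), np.int64(93): np.int64(35), np.int64(96): np.int64(168), np.int64(99): np.int64(86), np.int64(102): np.int64(13), np.int64(105): np.int64(17), np.int64(108): np.int64(14), np.int64(111): np.int64(12), np.int64(114): np.int64(24), np.int64(117): np.int64(49), np.int64(120): np.int64(5), np.int64(123): np.int64(0), np.int64(126): np.int64(0)}
[ 519.63249673 -266.13213144   98.50344064] [ 497.57216932 -300.15150542  181.0168814 ]
```

View pics/crop0.png

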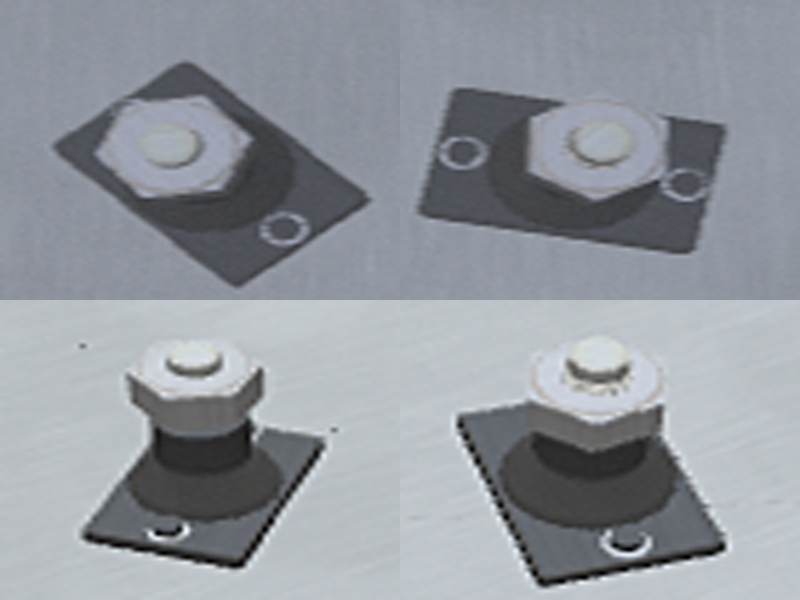

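The left jack (y≈-45) is the raised one: its top face is at about 107 mm against 98 mm for the right one. Next I'll measure the centre and flat angles.

```bash
cat >> h.py <<'E'
def hexfit(f,uv,zt,tag,tol=5,r=32):
    """top-face mask from depth -> contour on plane zt -> centre + flat angle (mod 60)"""
    P=pts(f); Z=P[...,2]; d=np.hypot(P[...,0]-uv[0],P[...,1]-uv[1])
    m=((Z>zt-tol)&(d<r+4)).astype(np.uint8)
    m=cv2.morphologyEx(m,cv2.MORPH_CLOSE,np.ones((3,3)))
    c=max(cv2.findContours(m,cv2.RETR_EXTERNAL,cv2.CHAIN_APPROX_NONE)[0],key=cv2.contourArea)[:,0]
    w=np.array([onz(f,u,v,zt)[:2] for u,v in cv2.convexHull(c.astype(np.float32))[:,0]])
    w=np.array([onz(f,u,v,zt)[:2] for u,v in c])
    M=cv2.moments(w.astype(np.float32).reshape(-1,1,2)); cen=np.array([M['m10'],M['m01']])/M['m00']
    ths=np.arange(0,60,0.5); best=[]
    for t in ths:
        a=np.radians(t+np.array([0,60,120])); n=np.stack([np.cos(a),np.sin(a)])
        q=(w-cen)@n; best.append((q.max(0)-q.min(0)).sum())
    i=int(np.argmin(best)); return cen,ths[i],best[i]/3,c
E
python3 - <<'E'
from h import *
t=np.load('top0.npz'); s=np.load('scene0.npz')
for n,f in (('top',t),('scene',s)):
  for uv,zt in (((528,-46),107),((522,-262),98)):
    c,a,w,_=hexfit(f,uv,zt,''); print(n,c,a,w)
# two-view height of screw tops: triangulate bright dome blob via ray pairs on nut-top centre
def tri(uv1,uv2):
    o1,r1=ray(t,*uv1);o2,r2=ray(s,*uv2)
    A=np.stack([r1,-r2],1); k=np.linalg.lstsq(A,o2-o1,rcond=None)[0]
    p,q=o1+k[0]*r1,o2+k[1]*r2; return (p+q)/2,np.linalg.norm(p-q)
for U in (((225+172/5,150+145/300*85),(250+194/400*70,160+60/4)),((350+600/5-80,150+143/300*85),(300+200/400*70,230+57/4))): print(tri(*U))
E
```

```text
top [532.93427492 -41.4183327 ] 7.5 46.298437045975255
top [ 527.84379338 -260.23572844] 26.5 46.001913049829575
scene [530.246476   -40.29474758] 8.0 48.780872749713545
scene [ 525.65741045 -259.34500945] 27.0 47.104936095693496
(array([531.11818624, -43.26308836, 115.46256982]), np.float64(1.7718075189619735))
(array([ 526.42950922, -260.63052207,  115.6076492 ]), np.float64(0.44095695732093865))
```

Nut 1 is centred near (531.5, -42), with flat normals at about 7.5° mod 60. I'll rise first, then swing round near the robot.

>>> step_arm(plan=[[[0,0,2.4],[0,0,0]],[[0.5,-1,4.8],[0,0,0]],[[1.5,-3,7],[0,0,-1]],[[2.5,-5.3,7.2],[0,0,-2.5]],[[3.5,-7.6,7.2],[0,0,-4]],[[4.5,-9.9,7.2],[0,0,-5.5]],[[5.5,-12.2,7.2],[0,0,-7]],[[6.5,-14.5,7.2],[0,0,-8.6]]], jaw=85, squeeze=60)

```text
time_s: 1.1
eef_pos: [313.1, 203.4, 399.4]
orientation: [-1.549, -2.733, 0.002]
force: [1.7, 0.5, 0.7]
grip_width: 85.1
```

>>> step_arm(plan=[[[1,-2.2,0],[0,0,-1]],[[2,-4.4,0],[0,0,-2]],[[3.2,-6.4,0],[0,0,-3]],[[4.8,-8,0],[0,0,-4]],[[6.6,-9.2,0],[0,0,-4.7]],[[7.5,-9.8,-0.8],[0,0,-4.7]],[[7.5,-9.8,-1.6],[0,0,-4.7]],[[7.5,-9.8,-1.6],[0,0,-4.7]]])

```text
time_s: 2.1
eef_pos: [499.9, -41.8, 357.4]
orientation: [-2.071, -2.356, 0.006]
force: [-0.1, 0.6, 1.9]
grip_width: 85.3
```

Run:
```python
from h import *
f=grab('wrist','w1'); print(f['world_from_camera'].round(2).tolist()); s=manip.get_state(); print(s['eef_pos'],s['orientation'],s['joint_positions'])
for uv,zt in (((531,-42),107),): 
    print(proj(f,(*uv,zt)), hexfit(f,uv,zt,'')[:3])
P=pts(f);m=np.hypot(P[...,0]-531,P[...,1]+42)<20; h,e=np.histogram(P[m][:,2],np.arange(90,125,2)); print(dict(zip(e.tolist(),h.tolist())))
```

```text
[[0.99, -0.12, -0.03, 491.2], [0.13, 0.95, 0.28, 29.51], [-0.01, -0.28, 0.96, 510.91], [0.0, 0.0, 0.0, 1.0]]
[500.29018963 -41.61558169 358.89070427] [-2.07161839 -2.35876228  0.00345848] [-1.05578463e-01  1.47277592e-01  1.45305600e+00 -4.92311593e-04
  1.54438083e+00 -2.35008571e-01]
(np.float64(348.96908733340325), np.float64(161.95386363677363)) (array([ 742.63754589, -298.58100121]), np.float64(37.5), np.float64(356.04789714921054))
{90: 0, 92: 0, 94: 0, 96: 0, 98: 0, 100: 0, 102: 0, 104: 30, 106: 449, 108: 142, 110: 5, 112: 6, 114: 53, 116: 123, 118: 67, 120: 1, 122: 0}
```

View pics/w1.png

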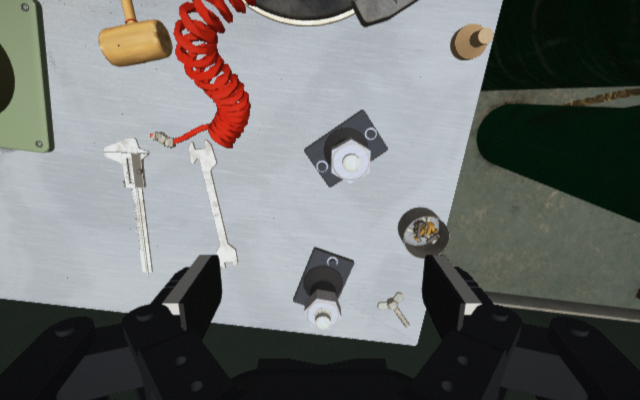

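The wrist view shows the raised nut at about (350,162) and the other at (322,312), with the fingers at the bottom. The hex fit picked up a finger, so I'll mask it out by height.

```bash
sed -i 's/m=((Z>zt-tol)&/m=((Z>zt-tol)\&(Z<zt+18)\&/' h.py
python3 - <<'E'
from h import *
f=np.load('w1.npz')
c,a,w,ct=hexfit(f,(531,-42),106.8,''); print(c,a,w)
T=f['world_from_camera']
im=f['color'].copy(); cv2.drawContours(im,[ct.reshape(-1,1,2)],-1,(0,0,255),1)
cv2.imwrite('pics/w1c.png',cv2.resize(im[110:215,290:430],(800,600),interpolation=cv2.INTER_CUBIC))
E
```

```text
[532.49751854 -41.61477668] 6.5 46.0806283136292
```

View pics/w1c.png

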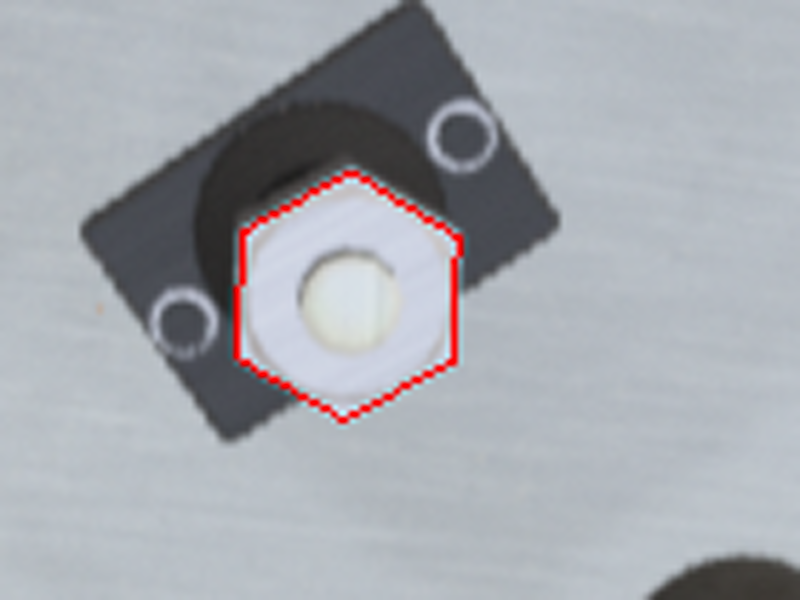

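Good contour: centre (532.5,-41.6), angle about 7°, and the jaws are at 7.4°. I'll move over the nut and descend partway, then check.

>>> step_arm(plan=[[[1.28,0,-0.5],[0,0,0]],[[1.28,0,-2],[0,0,0]],[[1.28,0,-4],[0,0,0]],[[1.28,0,-6],[0,0,0]],[[1.28,0,-7.5],[0,0,0]],[[1.28,0,-8.3],[0,0,0]],[[1.28,0,-8.3],[0,0,0]],[[1.28,0,-8.3],[0,0,0]]])

```text
time_s: 3.15
eef_pos: [533.4, -41.5, 153.1]
orientation: [2.072, 2.361, -0.001]
force: [-0.1, -0.0, 1.4]
grip_width: 85.0
```

Run:
```python
from h import *
f=grab('wrist','w2'); s=manip.get_state(); print(s['eef_pos'],s['orientation'],s['force'])
c,a,w,ct=hexfit(f,(532,-42),107,''); print(c,a,w)
P=pts(f);m=np.hypot(P[...,0]-531,P[...,1]+42)<20; h,e=np.histogram(P[m][:,2],np.arange(90,125,1)); print(h)
```

```text
[533.48695539 -41.5930883  153.23255453] [ 2.07240877e+00  2.36026946e+00 -2.20985537e-04] [ 0.02853355 -0.52000118  0.55770695]
[532.51935596 -40.51756278] 7.0 46.0887047430062
[   0    0    0    0    0    0    0    0    0    0    0    0    0    0
    0   46  775 1078  221   26   14   20   18   20   46  135  171  296
  221   22    0    0    0    0]
```

View pics/w2.png

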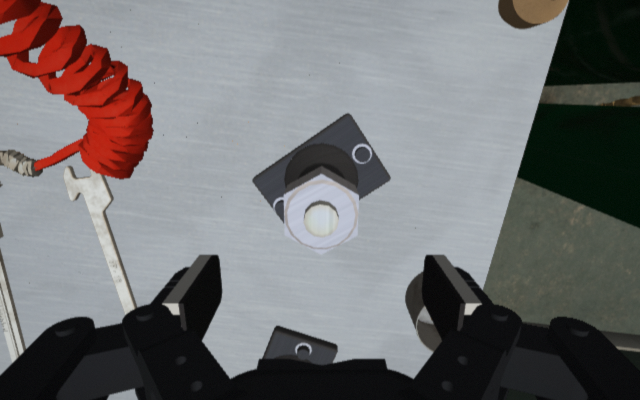

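The nut, at (321,215), is centred between the fingers (midpoint 321.5), its top is at 107 mm and the angle agrees. I'll descend and close.

>>> step_arm(plan=[[[-0.02,0.02,-0.8],[0,0,0]],[[-0.02,0.02,-1.6],[0,0,0]],[[-0.02,0.02,-2.1],[0,0,0]],[[-0.02,0.02,-2.32],[0,0,0]],[[-0.02,0.02,-2.32],[0,0,0]],[[-0.02,0.02,-2.32],[0,0,0]]])

```text
time_s: 3.95
eef_pos: [533.5, -41.1, 95.9]
orientation: [2.072, 2.359, 0.001]
force: [-0.1, -0.7, 0.1]
grip_width: 85.0
```

>>> step_arm(plan=[[[0,0,0],[0,0,0]],[[0,0,0],[0,0,0]],[[0,0,0],[0,0,0]],[[0,0,0],[0,0,0]],[[0,0,0],[0,0,0]],[[0,0,0],[0,0,0]]], jaw=30, squeeze=40)

```text
time_s: 4.7
eef_pos: [533.5, -41.1, 95.9]
orientation: [2.072, 2.359, 0.001]
force: [-0.4, 1.5, 0.5]
grip_width: 30.1
```

Run:
```python
from h import *
f=grab('scene','s2'); s=manip.get_state(); print(s)
cv2.imwrite('pics/s2c.png',cv2.resize(f['color'][100:300,200:440],(720,600)))
```

```text
{'time_s': 4.75, 'joint_positions': array([-9.81278189e-02,  3.68598943e-01,  1.83569950e+00, -5.68701054e-04,
        9.35511115e-01, -2.27488694e-01]), 'qvel': array([ 0.00043101,  0.00031047, -0.00017993, -0.00057104, -0.00012886,
        0.00016656]), 'joint_torque': array([ 1.11511792e-03, -4.01219630e+01, -1.93630672e+01, -1.71219166e-03,
       -6.63269515e-03,  3.70273412e-07]), 'eef_pos': array([533.52358256, -41.11806894,  95.88911342]), 'orientation': array([2.07168276e+00, 2.35943999e+00, 1.04823482e-03]), 'force': array([-0.47625658, -0.64258264,  0.19100857]), 'ft_torque': array([ 0.03652425, -0.00128856, -0.04337233]), 'grip_width': 29.926629001635334}
```

View pics/s2c.png

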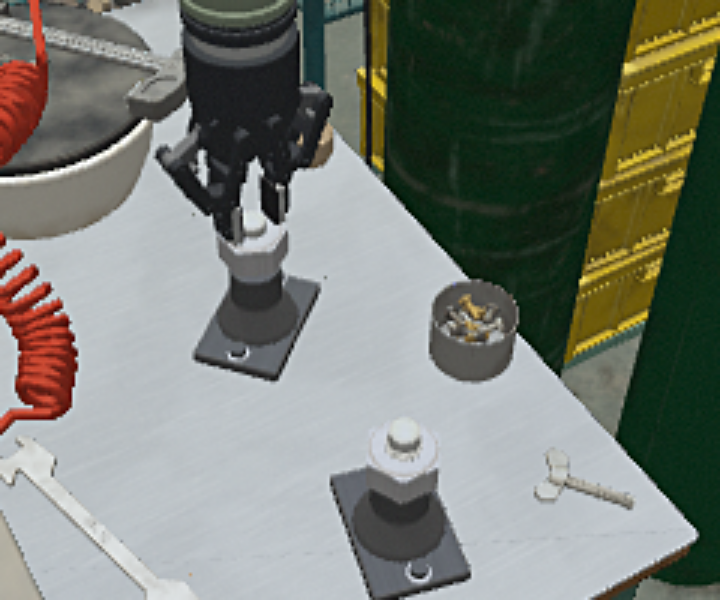

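The fingers closed to 30 mm without meeting the nut. In the picture the fingertips, at crop (240-275, 215-235), look above or behind the nut. I'll measure where they really are before moving.

Run:
```python
from h import *
s=np.load('s2.npz'); t=grab('top','t2'); w=grab('wrist','w3')
for n,f in (('s',s),('t',t)):
    P=pts(f); C=f['color'].max(-1)
    print(n,'proj tcp',proj(f,(533.5,-41.1,96)),proj(f,(533.5,-41.1,77)))
Q=pts(s)
for v in range(150,200,3): print(v,[tuple(Q[v,u].round().astype(int)) for u in (272,276,279,282,286,290,293)])
cv2.imwrite('pics/t2c.png',np.hstack([cv2.resize(t['color'][120:260,190:330],(400,400)),cv2.resize(w['color'][100:400,170:470],(400,400))]))
cv2.imwrite('pics/s2d.png',cv2.resize(s['color'][130:220,240:330],(600,600),interpolation=cv2.INTER_CUBIC))
```

```text
s proj tcp (np.float64(285.26274090057194), np.float64(180.35557389870567)) (np.float64(285.6418228002762), np.float64(186.40466599306183))
t proj tcp (np.float64(259.6023329052641), np.float64(191.88110320412565)) (np.float64(261.1640301802725), np.float64(193.43657817075953))
150 [(np.int64(503), np.int64(-53), np.int64(204)), (np.int64(512), np.int64(-52), np.int64(200)), (np.int64(515), np.int64(-61), np.int64(205)), (np.int64(522), np.int64(-59), np.int64(201)), (np.int64(535), np.int64(-50), np.int64(189)), (np.int64(544), np.int64(-50), np.int64(186)), (np.int64(551), np.int64(-51), np.int64(184))]
153 [(np.int64(510), np.int64(-34), np.int64(180)), (np.int64(512), np.int64(-51), np.int64(192)), (np.int64(516), np.int64(-56), np.int64(194)), (np.int64(524), np.int64(-55), np.int64(190)), (np.int64(546), np.int64(-26), np.int64(159)), (np.int64(547), np.int64(-45), np.int64(173)), (np.int64(550), np.int64(-53), np.int64(178))]
156 [(np.int64(507), np.int64(-41), np.int64(179)), (np.int64(510), np.int64(-55), np.int64(188)), (np.int64(516), np.int64(-56), np.int64(186)), (np.int
[... 4088 characters left out ...]
70)), (np.int64(546), np.int64(-52), np.int64(62))]
195 [(np.int64(523), np.int64(19), np.int64(1)), (np.int64(527), np.int64(3), np.int64(14)), (np.int64(514), np.int64(-45), np.int64(62)), (np.int64(518), np.int64(-53), np.int64(68)), (np.int64(525), np.int64(-59), np.int64(69)), (np.int64(536), np.int64(-57), np.int64(62)), (np.int64(545), np.int64(-53), np.int64(54))]
198 [(np.int64(518), np.int64(9), np.int64(2)), (np.int64(248), np.int64(-660), np.int64(749)), (np.int64(513), np.int64(-44), np.int64(52)), (np.int64(517), np.int64(-52), np.int64(57)), (np.int64(526), np.int64(-56), np.int64(56)), (np.int64(535), np.int64(-57), np.int64(52)), (np.int64(545), np.int64(-53), np.int64(44))]
```

View pics/t2c.png

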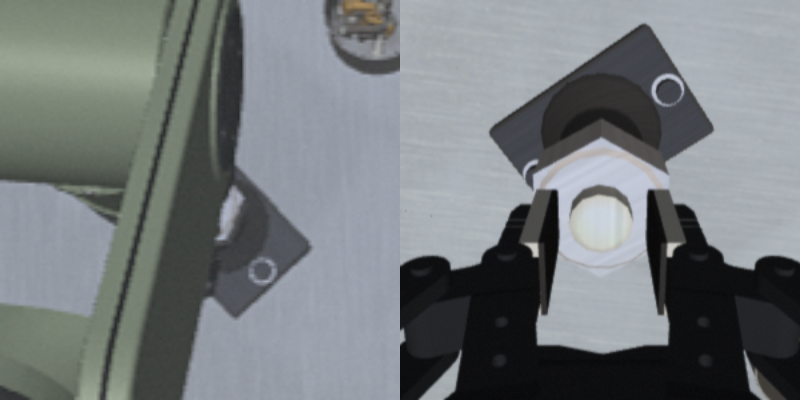

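View pics/s2d.png

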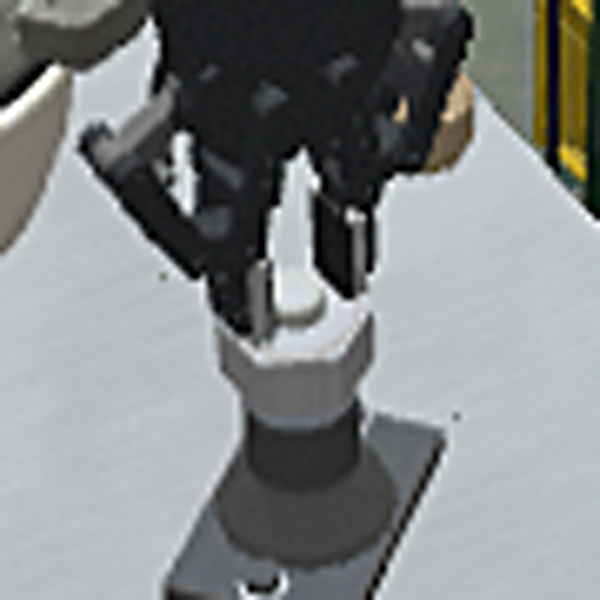

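Run:
```python
from h import *
np.set_printoptions(suppress=True,linewidth=160)
w=np.load('w3.npz'); P=pts(w)
s=np.load('s2.npz'); Q=pts(s)
# crop wrist scale .75 offset(170,100): pad tip left ~ (540-400)*.75+170, 190*.75+100
for x,y in ((545,193),(545,220),(545,250),(545,280),(545,310),(657,193),(657,250),(657,310),(602,170),(602,222)):
    u=int((x-400)*.75+170);v=int(y*.75+100); print('w',u,v,P[v,u].round(0))
# scene: dark pixels near tips
for x,y in ((235,270),(235,300),(240,325),(245,335),(262,270),(262,300),(262,330),(262,340),(340,230),(340,260),(340,285),(355,230),(355,260),(355,290),(300,290)):
    u=int(240+x*.15);v=int(130+y*.15); print('s',u,v,Q[v,u].round(0),s['color'][v,u])
print(w['world_from_camera'].round(2))
```

```text
w 278 244 [513. -34. 112.]
w 278 265 [515. -33. 132.]
w 278 287 [517. -35. 144.]
w 278 310 [518. -44. 145.]
w 278 332 [519. -52. 145.]
w 362 244 [549. -28. 114.]
w 362 287 [547. -36. 136.]
w 362 332 [ 584. -159.   -0.]
w 321 227 [531. -26. 106.]
w 321 266 [533. -39. 118.]
s 275 170 [507. -49. 146.] [33 31 31]
s 275 175 [507. -49. 131.] [34 33 32]
s 276 178 [509. -48. 121.] [21 20 19]
s 276 180 [508. -49. 115.] [79 81 80]
s 279 170 [516. -50. 143.] [115 116 115]
s 279 175 [515. -50. 128.] [ 99 101 100]
s 279 179 [514. -52. 119.] [96 97 96]
s 279 181 [515. -49. 110.] [163 159 153]
s 291 164 [547. -46. 142.] [18 14 16]
s 291 169 [548. -43. 125.] [25 22 24]
s 291 172 [548. -42. 115.] [19 19 18]
s 293 164 [553. -45. 139.] [106 107 106]
s 293 169 [551. -46. 126.] [111 111 111]
s 293 173 [551. -47. 115.] [72 73 73]
s 285 173 [534. -41. 118.] [221 218 210]
[[  0.99  -0.12  -0.04 523.58]
 [  0.13   0.95   0.28  30.27]
 [  0.    -0.29   0.96 249.27]
 [  0.     0.     0.     1.  ]]
```

Scene and wrist depth agree that the pads span z ≈ 112–145. The real fingertips are therefore about 16 mm above the reported TCP height, when the text puts them 19 mm below it. I'll trust the images: open, go about 36 mm lower, and check the finger height before closing.

>>> step_arm(plan=[[[0,0,0],[0,0,0]],[[0,0,0],[0,0,0]],[[0,0,0],[0,0,0]],[[0,0,0],[0,0,0]],[[0,0,0],[0,0,0]],[[0,0,0],[0,0,0]]], jaw=80)

```text
time_s: 5.6
eef_pos: [533.5, -41.1, 95.9]
orientation: [2.072, 2.359, 0.001]
force: [0.4, 0.0, 0.2]
grip_width: 80.0
```

>>> step_arm(plan=[[[0,0,-0.3],[0,0,0]],[[0,0,-0.6],[0,0,0]],[[0,0,-0.9],[0,0,0]],[[0,0,-1.2],[0,0,0]],[[0,0,-1.44],[0,0,0]],[[0,0,-1.44],[0,0,0]],[[0,0,-1.44],[0,0,0]]])

```text
time_s: 6.48
eef_pos: [533.8, -41.2, 60.0]
orientation: [2.071, 2.359, 0.001]
force: [-0.5, 0.0, -0.2]
grip_width: 80.0
```

Run:
```python
from h import *
f=grab('scene','s3'); w=grab('wrist','w4'); s=manip.get_state(); print(s['eef_pos'],s['orientation'],s['force'],s['grip_width'])
cv2.imwrite('pics/s3c.png',np.hstack([cv2.resize(f['color'][130:220,240:330],(400,400)),cv2.resize(w['color'][100:400,170:470],(400,400))]))
```

```text
[533.79646529 -41.17878426  60.20314153] [2.07125003e+00 2.35900736e+00 1.66882946e-03] [-0.83198851 -0.32499679  0.00279277] 79.95476224042972
```

View pics/s3c.png

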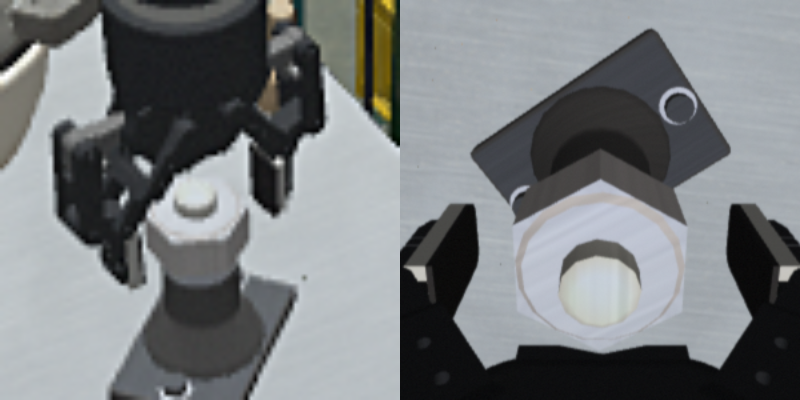

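The pads now straddle the nut. Closing.

>>> step_arm(plan=[[[0,0,0],[0,0,0]],[[0,0,0],[0,0,0]],[[0,0,0],[0,0,0]],[[0,0,0],[0,0,0]],[[0,0,0],[0,0,0]],[[0,0,0],[0,0,0]]], jaw=30, squeeze=40)

```text
time_s: 7.32
eef_pos: [533.0, -41.3, 60.7]
orientation: [2.072, 2.36, 0.0]
force: [-3.5, -0.3, 5.2]
grip_width: 45.3
```

Run:
```python
from h import *
f=grab('scene','s4'); s=manip.get_state(); print(s['eef_pos'],s['orientation'],s['force'],s['ft_torque'],s['grip_width'],s['joint_positions'])
cv2.imwrite('pics/s4c.png',cv2.resize(f['color'][130:220,240:330],(600,600)))
```

```text
[532.98810572 -41.30322025  60.70121984] [ 2.07198558e+00  2.35961628e+00 -2.62356214e-05] [-2.69098905 -1.22121015  5.61909708] [-0.09216136  0.4950114  -0.10566836] 45.77870643395321 [-9.83475471e-02  4.10607740e-01  1.87682193e+00 -1.08853648e-03
  8.53048779e-01 -2.27259175e-01]
```

View pics/s4c.png

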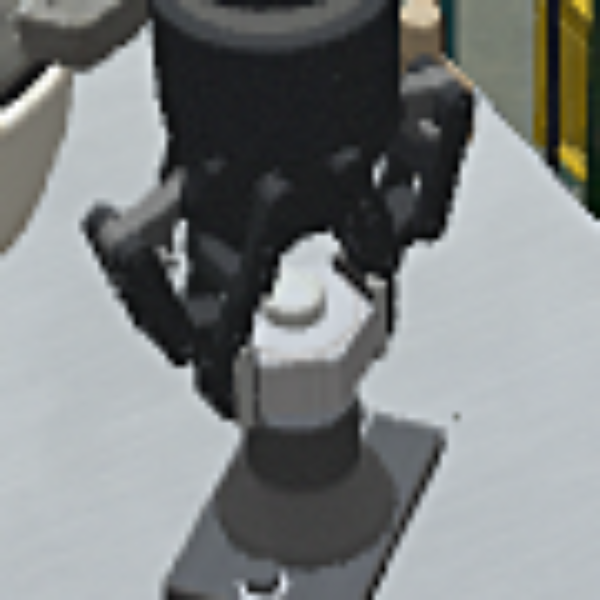

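Gripped at 45.8 mm on the flats. I'll turn clockwise 45°, sinking 0.0244 units per turn unit.

>>> step_arm(plan=[[[0,0,-0.02],[0,0,-1]],[[0,0,-0.06],[0,0,-2.4]],[[0,0,-0.09],[0,0,-3.8]],[[0,0,-0.13],[0,0,-5.2]],[[0,0,-0.16],[0,0,-6.6]],[[0,0,-0.195],[0,0,-8]],[[0,0,-0.22],[0,0,-9]],[[0,0,-0.22],[0,0,-9]]])

```text
time_s: 8.38
eef_pos: [532.6, -41.2, 55.3]
orientation: [2.817, 1.388, -0.002]
force: [-1.8, 0.8, 2.7]
grip_width: 45.7
```

Run:
```python
from h import *
w=grab('wrist','w5'); s=manip.get_state(); o=s['orientation'];print(s['eef_pos'],o,2*np.degrees(np.arctan2(o[1],o[0]))-90,s['force'],s['ft_torque'],s['grip_width'])
P=pts(w);m=np.hypot(P[...,0]-532.5,P[...,1]+41)<19; h,e=np.histogram(P[m][:,2],np.arange(90,125,1)); print(h)
cv2.imwrite('pics/w5.png',w['color'])
```

```text
[532.58467235 -41.2269159   55.28023422] [ 2.81720074e+00  1.38866688e+00 -1.81275960e-03] -37.520378398024654 [-1.07849343 -0.41503393  2.36974596] [ 0.00088148  0.33507261 -0.11426453] 45.60638607603674
[   0    0    0    0    0    0    0    0    0    8  435 2408  924   65
  256  242  112  100  103  111   97   97  115  110  197  454  538  990
  626   23    0    0    0    0]
```

View pics/w5.png

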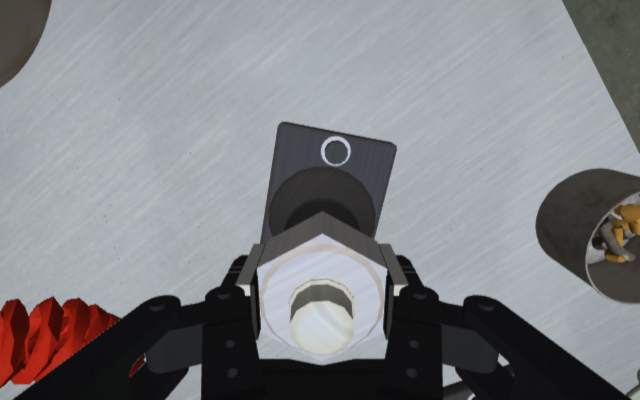

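The nut top fell from 107 to about 101.5, so the nut turns with the grip. About 28° remains, so I'll continue and watch the torque.

>>> step_arm(plan=[[[0,0,-0.02],[0,0,-1]],[[0,0,-0.05],[0,0,-2.2]],[[0,0,-0.085],[0,0,-3.5]],[[0,0,-0.11],[0,0,-4.5]],[[0,0,-0.12],[0,0,-5]],[[0,0,-0.12],[0,0,-5]]])

```text
time_s: 9.18
eef_pos: [532.4, -41.1, 52.3]
orientation: [3.051, 0.748, -0.002]
force: [-0.4, 0.7, 1.4]
grip_width: 45.5
```

```bash
cat > st.py <<'E'
from h import *
s=manip.get_state(); o=s['orientation'];print(s['eef_pos'],2*np.degrees(np.arctan2(o[1],o[0]))-90,s['force'],s['ft_torque'],s['grip_width'],s['joint_positions'][5])
w=manip.grab_frame('wrist')
P=pts(w);m=np.hypot(P[...,0]-532.5,P[...,1]+41)<19; z=P[m][:,2]; print(np.median(z[z<106]))
E
python3 st.py
```

```text
[532.43940576 -41.08133079  52.25708653] -62.44722683118749 [-0.41846963  0.66176858  1.38302114] [ 0.19817859  0.19583131 -0.09606995] 45.46678509547838 0.9923062431158721
98.73978412808292
```

>>> step_arm(plan=[[[0,0,-0.01],[0,0,-0.5]],[[0,0,-0.02],[0,0,-0.8]],[[0,0,-0.02],[0,0,-0.8]]])

```text
time_s: 9.6
eef_pos: [532.4, -41.0, 51.8]
orientation: [-3.075, -0.642, 0.002]
force: [-1.4, 0.4, 2.1]
grip_width: 44.8
```

```bash
python3 st.py
```

```text
[532.41083615 -41.02962831  51.79475192] -426.4190389815422 [-1.3580162   0.35284681  2.08134675] [0.11823048 0.20893189 0.03261812] 44.83872302409692 1.061402612065786
98.26306935028535
```

>>> step_arm(plan=[[[0,0,-0.01],[0,0,-0.4]],[[0,0,-0.02],[0,0,-0.8]],[[0,0,-0.02],[0,0,-0.8]]])

```text
time_s: 10.02
eef_pos: [532.4, -41.0, 51.5]
orientation: [3.095, 0.537, -0.002]
force: [-2.5, 1.2, 3.7]
grip_width: 45.4
```

```bash
python3 st.py
```

```text
[532.41193767 -41.01633779  51.52136319] -70.32948615218385 [-2.49396191  1.19239923  3.69476695] [0.2495979  0.31356464 0.77372462] 45.363734846011184 1.1301854801588072
98.03340291585799
```

The moment has jumped to +0.77 N m and the top is at 98.0 mm, the same as the seated nut. One more small turn will confirm the stop.

>>> step_arm(plan=[[[0,0,0],[0,0,-0.4]],[[0,0,0],[0,0,-0.9]],[[0,0,0],[0,0,-0.9]]])

```text
time_s: 10.45
eef_pos: [532.1, -41.1, 51.5]
orientation: [3.112, 0.421, -0.004]
force: [-2.4, 1.2, 3.7]
grip_width: 45.3
```

```bash
python3 st.py
```

```text
[532.11380201 -41.1220423   51.49605412] -74.5863141067274 [-2.41602597  1.20992834  3.70536418] [0.39315122 0.40033705 2.22319515] 45.25101127140995 1.2059996218531477
97.96978099805837
```

The hard stop is confirmed: 2.2 N m with no further sinking. I'll relax most of the wind-up, then open.

>>> step_arm(plan=[[[0,0,0],[0,0,0.4]],[[0,0,0],[0,0,0.9]],[[0,0,0],[0,0,0.9]]])

```text
time_s: 10.88
eef_pos: [532.2, -41.1, 51.5]
orientation: [3.095, 0.537, -0.003]
force: [-2.0, 0.5, 4.6]
grip_width: 45.5
```

>>> step_arm(plan=[[[0,0,0],[0,0,0]],[[0,0,0],[0,0,0]],[[0,0,0],[0,0,0]],[[0,0,0],[0,0,0]],[[0,0,0],[0,0,0]]], jaw=85)

```text
time_s: 11.5
eef_pos: [532.2, -41.1, 51.5]
orientation: [3.095, 0.537, -0.003]
force: [-0.1, -1.0, 0.3]
grip_width: 85.2
```

```bash
python3 st.py
```

```text
[532.21132888 -41.11205937  51.51040457] -70.31709276449806 [-0.12630279 -0.98503544  0.30031335] [0.01425141 0.06970497 0.02863728] 85.18946711911705 1.130022581497455
98.09227115465394
```

Open and clear, with the top at 98.1 mm. Now I'll rise straight up, then pull back toward the robot.

>>> step_arm(plan=[[[0,0,0.6],[0,0,0]],[[0,0,1.6],[0,0,0]],[[0,0,3.4],[0,0,0]],[[0,0,5.5],[0,0,0]],[[0,0,7.7],[0,0,0]],[[0,0,10],[0,0,0]],[[-1.5,0,12],[0,0,0]],[[-3,0,12.4],[0,0,0]]])

```text
time_s: 12.55
eef_pos: [457.4, -41.2, 366.3]
orientation: [3.093, 0.537, 0.01]
force: [0.9, -0.4, -1.0]
grip_width: 84.6
```

>>> step_arm(plan=[[[-1,0,0],[0,0,0]],[[-2,0,0],[0,0,0]],[[-2,0,0],[0,0,0]],[[-2,0,0],[0,0,0]]])

```text
time_s: 13.05
eef_pos: [407.9, -41.2, 366.9]
orientation: [3.092, 0.537, 0.012]
force: [0.4, 0.2, -0.3]
grip_width: 85.1
```

Run:
```python
from h import *
s=manip.get_state(); print(s['time_s'],s['eef_pos'],s['force'])
t=grab('top','t9'); f=grab('scene','s9')
for n,g in (('top',t),('scene',f)):
  P=pts(g)
  for uv in ((532,-41),(527,-260)):
    m=np.hypot(P[...,0]-uv[0],P[...,1]-uv[1])<21; z=P[m][:,2]; z=z[(z>92)&(z<112)]
    try: print(n,uv,np.median(z),len(z),hexfit(g,uv,98,'')[:3])
    except Exception as e: print(n,uv,np.median(z),e)
cv2.imwrite('pics/end.png',np.hstack([f['color'][140:310,220:390],t['color'][110:280,230:430]]))
```

```text
13.05 [407.86722284 -41.19116186 366.92269633] [ 0.43090704  0.19345489 -0.33470698]
top (532, -41) 98.22049970912053 345 (array([532.87004622, -41.43795949]), np.float64(51.0), np.float64(46.231395754265314))
top (527, -260) 98.11677363810202 355 (array([ 527.85081731, -260.30464714]), np.float64(26.5), np.float64(45.982510993713476))
scene (532, -41) 99.43010869035686 175 (array([529.44857038, -42.90937886]), np.float64(52.5), np.float64(48.97123703697281))
scene (527, -260) 99.01980034303142 247 (array([ 523.56381131, -262.36995255]), np.float64(27.0), np.float64(47.23347739541945))
```

View pics/end.png

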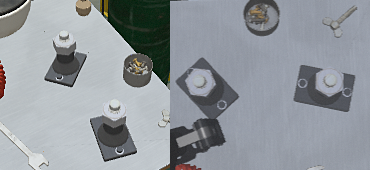

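Both nuts now stand at the same height: tops at 98.2 and 98.1 mm. The raised nut turned 76.5°, and the other nut's angle is unchanged at 26.5°. Handing in.

```bash
python3 -c "
from cell import manip
print(manip.finish_job())"
```

```text
the job is handed in; nothing more can be done
None
```

The raised nut is fully home on the left jack (x 533, y -41) and released. I gripped it on two flats and turned it about 76° clockwise in one grasp, letting the gripper sink with it. I then backed off part of the wind-up, opened the jaws, rose straight up and pulled back toward the robot. I handed the job in at about 13 s of the 34 s.

**Last checks:**
- **Stop reached:** the moment about the screw rose to 2.2 N m with no further sinking.
- **Height:** the nut's top is at 98.2 mm in the top view, down from 107 mm. The locked nut reads 98.1 mm.
- **Locked nut:** its angle is still 26.5° and its height is unchanged.
- **Clearance:** the gripper is clear of everything, with almost no force on the wrist.

**What failed or disagreed:**
- **First grasp missed:** the jaws closed just above the nut, around the screw, without touching anything. The fingertips were really about 16 mm above the reported TCP height, where the text puts them 19 mm below it. I measured the pads in two views, went 36 mm lower and gripped properly.
- **Scene camera offset:** in the final pictures it placed both nuts about 2–5 mm away from the top view and about 1 mm higher. The offset was much the same for both, so they still compare equal in height.

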